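# Mount the doming block on the bench dovetail and clamp it

## Task

Slide the carriage that carries the steel doming block onto the dovetail rail from the rail's open end until it is fully home against the stop, then turn the red clamp knob clockwise until it is tight. Leave the carriage with the wooden bench pin where it is.

Things in the scene. Friction and masses are not known exactly. Their poses are not given: they have to be found in the camera images.
- block_carriage: Loose aluminium carriage with a bright steel doming block (dark round hollows) on top; 0.3 to 0.65 kg. Origin: centre of underside, z up. Body 70 mm (x) x 64 (y), z 0 to 30; the block, to grasp from above: 40 (x) x 34 (y), z 30 to 64. A dovetail slot runs through its underside along x, either way round: 26 wide at the bottom, 40 at 14 up, ceiling at 17, both mouths flared 8 a side.
- pin_carriage: The wrong carriage: the same aluminium body, but with a pale wooden block (the bench pin, grooved along its top) of the same size instead of steel. Origin as for the other. Not to be moved.
- rail_bed: Blue bed fixed to the table, sizes in mm. Origin on the table under the rail's line; x runs along the rail from open end to stop, z up. Plate top z 8; bare landing x -125 to -20 to set a carriage on, then slide +x. Rail: tapered nose x -20 to 15, then 22 wide at foot, 36 at top, 14 high (play 2 each side, 3 above). Home: carriage origin at x 70, z 8, against the stop. Knob axis at x 70, y -85.
- clamp_knob (a joint): Clamp knob on the bed: rad, growing clockwise from above; loose 0 to 0.35, tight at its end stop 1.45, stays as left, turns with 0.12 N m. Red grip bar 54 x 12 mm, z 38 to 64 above the table, centred on the axis: along the rail at 0, nearly square across it at 1.45. A dark cam arm below it (55 mm, to bed -x at 0) swings onto the side of a carriage that is home; turned first, it bars the way.
There are look-alikes about, which are no part of the job. What is shaped like the block_carriage but pink or purple is not meant.

How it is judged:
By the outcome, as a careful person would: the job done as asked, in the order asked, and still so for the second after the job is handed in, with the robot touching nothing.
It also fails if it takes over 58 s, if anything falls off the work surface, if the arm or the gripper's body presses on something with over 40 N, if the wrist force passes 120 N, or if a joint passes its speed limit or range.

## Robot

A 6-joint arm with a two-finger parallel gripper is mounted at the origin on the work surface. World frame = base frame: x ahead of the robot, y to its left, z up, the work surface at z = 0. Lengths are in mm, angles in rad, forces in N, time in s.
With the tool pointing down it reaches from about 350 to 875 mm from the base axis. Payload 4.2 kg.
Tool frame: the origin (TCP) lies midway between the tips of the shut fingers; the grasp point (between the pads) lies 19 mm behind it (arm.hold_point_z is the distance from the TCP to the grasp point, in mm); z points along the fingers, y is the line along which they close (so a half turn about z gives the same grasp; the last joint's range is limited). The gripper opens to 85 mm and grips with 20 to 120 N. Pads are 22 mm wide; open, the fingers measure 114 mm over their backs; the gripper's body (76 mm by 85 mm) begins 54 mm behind the grasp point. The pads swing forward as they close: fully open they stand 13 mm farther back than shut.
Start: joints at [0.259, 0.385, 0.008, 0, -1.194, -0.259], TCP at [624.979, 0.025, 231.312] pointing down, gripper open.
Joint ranges: [-3.14, 3.14], [-1.21, 2.06], [-1.07, 1.41], [-3.16, 2.05], [-2.99, -0.16], [-3.1, 3.1]. Speed limits (rad/s): [2.79, 2.79, 3.14, 3.14, 3.14, 3.14].

## Interface

Orientations are given as a unit quaternion [x, y, z, w].
In Python, from bench import arm, vision gives the robot as it stands. The module is installed in compiled form; this text tells all that it offers.
- The arm moves only by the tool servo_tool, never from a script. Its argument "plan" is a list of rows, each a list of 7 numbers: the shift along the world's x, y, z each as a share of 300 mm, from -1 to 1, then the turn, a rotation vector about the world's x, y, z each as a share of 2 rad, from -1 to 1, then the opening, from 0 (shut) to 1 (fully open). A call has 1 to 20 rows; each row shifts and turns the commanded pose from where the row before left it; what a row does not reach is not made up. A row lasts 1/8 s, in which the tool goes at most 62.5 mm and 10.7 degrees, less where a joint would pass 70% of its speed; a pose out of reach is approached as far as the arm can. A call with a number of a shift or a turn outside -1 to 1 is refused whole. A call with a gripper value outside its range is refused whole. The fingers move at their own pace and stop on an object; the grip force is fixed at half the most. Time passes only in rows, so rows that do not move let the fingers close. It gives the time, the measured TCP pose, the force, the opening and the grip force at its end, in the units of the state.
- arm.read_state(): the state, without advancing time (a new reading comes with each control period).
- vision.get_image(name): name is "scene" or "side" or "wrist"; returns a dict with "image" (420x560x3 uint8, red, green, blue), "z_map" (420x560 float32, mm along the optical axis (not along the pixel's ray), 0 where there is no reading), "K" (3x3 intrinsics, pixels), "D" ([k1, k2, p1, p2, k3] as OpenCV has them; the pictures are not rectified), "world_to_cam" (4x4, takes a point from world to camera coordinates); the wrist camera has in their place "mount" (4x4, takes a point from camera to tool coordinates, whose origin is the TCP and whose axes are the flange's). Camera axes: x right, y down, z forward; pixel columns grow to the right and rows downward; lengths in mm; the calibration is good to about 2 mm. A picture is of the moment at which its call begins: read the wrist's pose just before it.
- arm.job_done(): hands the job in; it is judged then, once.
The state is a dict: "clock": time; "joints": joint angles; "joint_vel": joint speeds; "joint_efforts": joint torques, N m; "position": TCP position; "ee_rot": TCP orientation; "contact_force": force on the tool from outside, world axes, zero at the start; "wrist_torque": the same for the moment, N m; "gripper_width": finger opening in mm; "grasp_force": force on a finger pad.
Only numpy, scipy, OpenCV 4.12 (cv2) and the standard library are available. Lean on these libraries where they do the work, as an engineer would, in place of code of your own. Each camera call takes 0.05 s, during which the arm holds its last target. There are 200 camera calls.

## Working session

There is one attempt and no reset: what is moved stays moved. The work goes in short steps, Python scripts to look and compute and a tool call to move; the robot and the scene stay as the last step left them, time stands still between calls to the robot, and variables do not carry over. Pictures are saved under pics/ and viewed, at most 10 in all, crops included, and the job is handed in when it is done.

Besides the shell and the picture viewer there is one more tool, called after "Request:" as name([rows], argument=value, ...), one row to a line, values as JSON. servo_tool: Moves the arm, as the interface text tells. Its arguments: {"type":"object","properties":{"plan":{"type":"array"}},"required":["plan"]}

```bash
mkdir -p pics
cat > h.py <<'E'
import numpy as np, cv2
from bench import arm, vision
from scipy.spatial.transform import Rotation as R
def cloud(name):
    s=arm.read_state(); d=vision.get_image(name); z=d["z_map"].astype(float)
    h,w=z.shape; u,v=np.meshgrid(np.arange(w),np.arange(h))
    n=cv2.undistortPoints(np.stack([u,v],-1).reshape(-1,1,2).astype(np.float64),d["K"],np.array(d["D"],float)).reshape(h,w,2)
    P=np.dstack([n[...,0]*z,n[...,1]*z,z,np.ones_like(z)])
    if name=="wrist":
        T=np.eye(4);T[:3,:3]=R.from_quat(s["ee_rot"]).as_matrix();T[:3,3]=s["position"];M=T@d["mount"]
    else: M=np.linalg.inv(d["world_to_cam"])
    W=(P@np.array(M).T)[...,:3]; W[z==0]=np.nan
    return d["image"],W
def save(img,name): cv2.imwrite(f"pics/{name}.png",img[...,::-1])
E
python3 - <<'E'
from h import *
a,A=cloud("scene");b,B=cloud("side");c,C=cloud("wrist")
save(a,"scene0");save(b,"side0");save(c,"wrist0")
np.savez("c0.npz",a=a,A=A,b=b,B=B,c=c,C=C); print(arm.read_state())
E
```

```text
{'clock': 0.15, 'joints': array([ 2.58607176e-01,  3.85418368e-01,  6.91212706e-03, -3.66567678e-04,
       -1.19400670e+00, -2.58632625e-01]), 'joint_vel': array([ 6.60461241e-05, -1.15365747e-03,  1.65360147e-03,  1.45157497e-03,
       -1.47306824e-03,  6.79197638e-05]), 'joint_efforts': array([-6.03353892e-04, -3.92678475e+01,  1.88581592e+01,  4.18858320e+00,
       -3.39302780e-03,  5.70479813e-06]), 'position': array([6.24546543e+02, 2.01193234e-02, 2.30436697e+02]), 'ee_rot': array([-7.07049722e-01,  7.07163294e-01,  5.78786825e-04, -6.56294665e-04]), 'contact_force': array([-0.80996141, -0.12880766,  0.22624308]), 'wrist_torque': array([ 0.02539847,  0.00417722, -0.06334155]), 'grasp_force': 0.0, 'gripper_width': 85.25279067959934}
```

View pics/scene0.png

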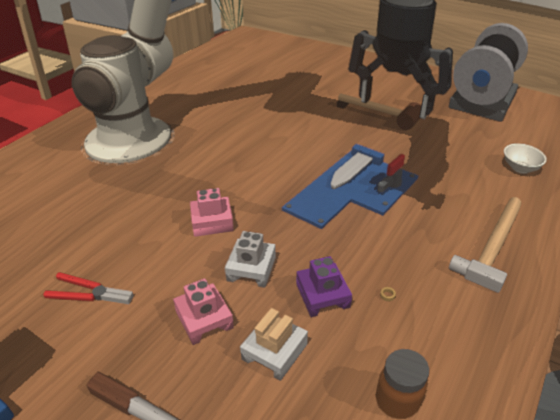

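View pics/side0.png

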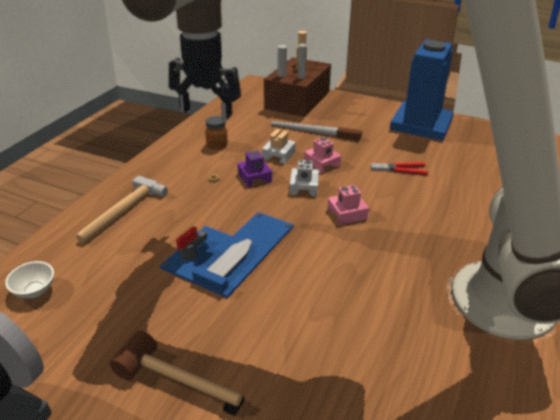

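The scene view shows the candidates for the block_carriage. Steel on aluminium is at (250,255). The look-alikes are pink (210,212), pink (203,305), purple (324,283), and wood pin on aluminium (275,340). The bed is at (350,185) with its open end at lower left (290,205), the stop at (367,155) and the red knob at (396,165). I choose (250,255).

Run:
```python
from h import *
f=np.load("c0.npz")
im=f["a"];cv2.imwrite("pics/crop0.png",cv2.resize(im[130:390,160:440,::-1],None,fx=2.2,fy=2.2,interpolation=cv2.INTER_CUBIC))
for n,(i,W) in dict(scene=(f["a"],f["A"]),side=(f["b"],f["B"]),wrist=(f["c"],f["C"])).items():
    print(n)
    hsv=cv2.cvtColor(i,cv2.COLOR_RGB2HSV)
    for nm,m in dict(blue=(hsv[...,0]>100)&(hsv[...,0]<125)&(hsv[...,1]>120),red=((hsv[...,0]<6)|(hsv[...,0]>174))&(hsv[...,1]>170)).items():
        p=W[m]; p=p[np.isfinite(p).all(1)]; p=p[(p[:,0]>350)&(p[:,0]<900)&(abs(p[:,1])<320)&(p[:,2]<80)&(p[:,2]>2)]
        if nm=="blue": p=p[(p[:,2]<13)]
        if nm=="red": p=p[(p[:,2]>55)]
        if len(p)>10: print(nm,len(p),np.median(p,0).round(1),cv2.minAreaRect(p[:,:2].astype(np.float32)))
C={'scene':{'steel':(250,255),'pin':(275,340),'knob':(396,165),'nose':(337,183),'stop':(367,155)},'side':{'steel':(305,180),'pin':(279,148),'knob':(188,238)}}
for k,W in (('scene',f["A"]),('side',f["B"])):
    for n,(u,v) in C[k].items(): print(k,n,W[v,u].round(1))
c=f["A"][255,250]
q=np.concatenate([f["A"].reshape(-1,3),f["B"].reshape(-1,3)])
for nm,W in (('A',f["A"]),('B',f["B"])):
    q=W.reshape(-1,3);q=q[np.isfinite(q).all(1)]; q=q[np.hypot(*(q-c)[:,:2].T)<60]
    for lo,hi in ((58,70),(24,36)):
        p=q[(q[:,2]>lo)&(q[:,2]<hi)]
        if len(p)>5: print(nm,lo,len(p),np.median(p,0).round(1),cv2.minAreaRect(p[:,:2].astype(np.float32)))
```

```text
scene
blue 2807 [525.3  56.3   9.1] ((541.087646484375, 77.81631469726562), (249.25274658203125, 157.93226623535156), 84.43309020996094)
side
blue 3408 [515.4  95.1   8.2] ((535.2122192382812, 81.68458557128906), (249.51431274414062, 159.24981689453125), 84.28411865234375)
red 132 [589.8 151.   61.7] ((590.2940063476562, 148.2139892578125), (48.252349853515625, 11.313085556030273), 77.41002655029297)
wrist
blue 12981 [530.7  62.9   9.2] ((539.8192138671875, 80.71186828613281), (250.9320526123047, 159.66566467285156), 84.26668548583984)
red 429 [597.2 141.3  64.2] ((596.7828979492188, 144.6492462158203), (52.898014068603516, 11.523083686828613), 81.77713012695312)
scene steel [nan nan nan]
scene pin [ 621.1 -329.1   61.4]
scene knob [599.6 136.8  56. ]
scene nose [509.3  68.4  21.3]
scene stop [519.6 186.2  24.9]
side steel [ 474.2 -172.7   34. ]
side pin [ 593.5 -288.9   32.6]
side knob [587.9 147.3  53.7]
```

View pics/crop0.png

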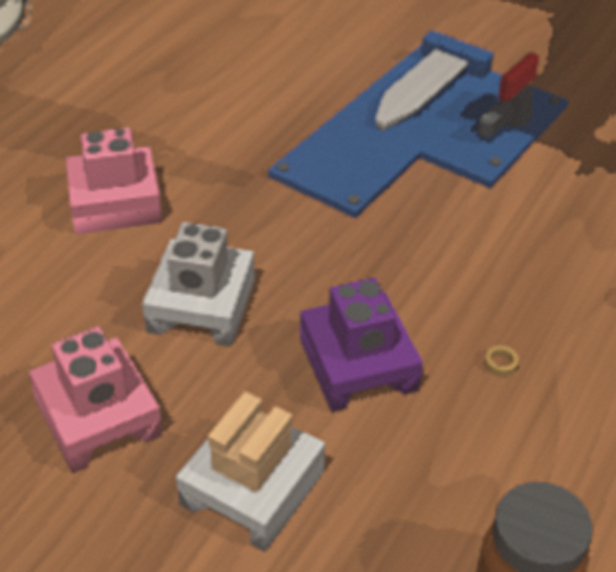

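View pics/wrist0.png

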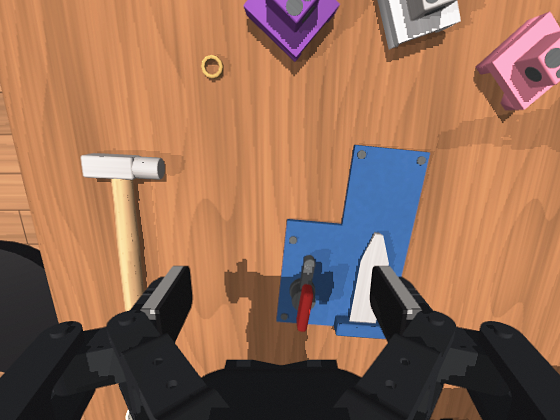

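The crop confirms it: the grey steel block with dark hollows on an aluminium body is at scene (250,255), and the pink, purple and wood ones are distinct. The wrist view shows the bed, its rail line and the knob at (305,305).

Run:
```python
from h import *
f=np.load("c0.npz"); C=f["C"]
print("ctr",C[210,280].round(1), C[20,430].round(1), C[0:20,430:445].reshape(-1,3)[::40].round(1))
hsv=cv2.cvtColor(f["c"],cv2.COLOR_RGB2HSV)
m=np.isfinite(C).all(2)&(C[...,2]>18)&(C[...,2]<27)&(hsv[...,1]<70); m[:230]=0;m[325:]=0;m[:,:345]=0;m[:,400:]=0
p=C[m];print(len(p),np.median(p,0).round(1),cv2.minAreaRect(p[:,:2].astype(np.float32)),cv2.fitLine(p[:,:2].astype(np.float32),cv2.DIST_L2,0,.01,.01).ravel())
# steel candidate
for nm,W in (('A',f["A"]),('B',f["B"]),('C',C)):
    q=W.reshape(-1,3);q=q[np.isfinite(q).all(1)]; q=q[np.hypot(q[:,0]-474,q[:,1]+173)<60]
    for lo,hi in ((58,70),(24,36)):
        p=q[(q[:,2]>lo)&(q[:,2]<hi)]
        if len(p)>5: print(nm,lo,len(p),np.median(p,0).round(1),cv2.minAreaRect(p[:,:2].astype(np.float32)))
```

```text
ctr [625.6  37.1   2.4] [ 475.6 -169.2   29.8] [[ 492.7 -175.5   64.5]
 [ 483.8 -173.9   65.1]
 [ 487.7 -171.6   64.5]
 [ 491.8 -169.2   64.3]
 [ 468.  -177.4   32.7]
 [ 471.9 -175.2   30.9]
 [ 476.8 -172.3   31.6]
 [ 465.4 -171.4   29.1]]
1599 [513.3 124.2  22.9] ((509.2129211425781, 126.42237091064453), (125.53821563720703, 36.93010330200195), 84.43256378173828) [1.1577426e-01 9.9327552e-01 5.1286963e+02 1.2719638e+02]
A 58 445 [ 488.7 -196.9   64.9] ((486.364501953125, -193.37661743164062), (34.39399719238281, 42.72758102416992), 18.979276657104492)
A 24 725 [ 498.8 -208.    30.7] ((486.9312438964844, -193.807373046875), (64.68940734863281, 71.45549011230469), 20.289222717285156)
B 58 165 [ 482.9 -186.1   64.4] ((484.42144775390625, -191.5082244873047), (33.518157958984375, 48.658390045166016), 17.300302505493164)
B 24 323 [ 475.2 -173.4   30.6] ((484.63641357421875, -189.87850952148438), (63.249935150146484, 73.68754577636719), 21.083580017089844)
C 58 267 [ 491.4 -172.9   64.4] ((484.9437255859375, -171.99977111816406), (9.554746627807617, 31.06999397277832), 88.87989807128906)
C 24 1731 [ 492.1 -168.6   31.1] ((482.46319580078125, -177.89027404785156), (65.35595703125, 42.13124084472656), 19.022323608398438)
```

Request:
servo_tool([
  [-0.084,-0.152,0,0,0,0.035,1],
  [-0.084,-0.152,0,0,0,0.035,1],
  [-0.084,-0.152,0,0,0,0.035,1],
  [-0.084,-0.152,0,0,0,0.035,1],
  [-0.084,-0.152,0,0,0,0.035,1],
  [0,0,0,0,0,0,1],
  [0,0,0,0,0,0,1],
])

```text
clock: 1.02
position: [498.9, -228.0, 231.2]
ee_rot: [0.819, -0.574, -0.0, -0.0]
contact_force: [-0.4, -0.3, 0.6]
gripper_width: 85.2
grasp_force: 0.0
```

```bash
cat >> h.py <<'E'
def rects(W,c,bands,r=60):
    q=W.reshape(-1,3);q=q[np.isfinite(q).all(1)]; q=q[np.hypot(q[:,0]-c[0],q[:,1]-c[1])<r]
    for lo,hi in bands:
        p=q[(q[:,2]>lo)&(q[:,2]<hi)]
        if len(p)>5: print(lo,len(p),np.median(p,0).round(1),cv2.minAreaRect(p[:,:2].astype(np.float32)))
E
python3 - <<'E'
from h import *
c,C=cloud("wrist");save(c,"w1");s=arm.read_state();print(s["position"],R.from_quat(s["ee_rot"]).as_matrix().round(3).tolist())
rects(C,(486,-193),((58,70),(24,36)))
E
```

```text
[ 499.27146443 -227.53320402  231.14626594] [[0.343, -0.939, -0.0], [-0.939, -0.343, 0.0], [-0.0, 0.0, -1.0]]
58 1120 [ 488.  -193.    65.4] ((487.350341796875, -191.85757446289062), (33.380828857421875, 39.51893615722656), 18.6839542388916)
24 1864 [ 495.9 -204.    31.3] ((487.2920227050781, -191.07257080078125), (64.154541015625, 70.77461242675781), 19.03356170654297)
```

Run:
```python
from h import *
f=np.load("c0.npz")
for W in (f["A"],f["B"]):
    q=W.reshape(-1,3);q=q[np.isfinite(q).all(1)];q=q-[487.2,-191.5,0]
    a=np.radians(19);u=q[:,0]*np.cos(a)+q[:,1]*np.sin(a);v=-q[:,0]*np.sin(a)+q[:,1]*np.cos(a)
    m=(abs(u)<90)&(abs(v)<60)&(q[:,2]>34)&(q[:,2]<120)&((abs(u)>25)|(abs(v)>28));print(m.sum(),np.c_[u,v,q[:,2]][m][::15].round())
```

```text
0 []
0 []
```

Request:
servo_tool([
  [-0.02,0.061,-0.12,0,0,-0.005,1],
  [-0.02,0.061,-0.12,0,0,-0.004,1],
  [0,0,-0.12,0,0,0,1],
  [0,0,0,0,0,0,1],
])

```text
clock: 1.58
position: [485.6, -189.9, 120.9]
ee_rot: [0.815, -0.58, -0.003, 0.002]
contact_force: [-0.6, 1.0, 0.3]
gripper_width: 85.6
grasp_force: 0.0
```

Request:
servo_tool([
  [0,0,-0.1,0,0,0,1],
  [0,0,-0.1,0,0,0,1],
  [0,0,-0.05,0,0,0,1],
  [0,0,-0.035,0,0,0,1],
  [0,0,0,0,0,0,1],
  [0,0,0,0,0,0,1],
])

```text
clock: 2.33
position: [487.8, -191.5, 38.7]
ee_rot: [0.814, -0.58, 0.001, -0.0]
contact_force: [-0.1, -0.9, 0.5]
gripper_width: 85.3
grasp_force: 0.0
```

Request:
servo_tool([
  [0,0,0,0,0,0,0],
  [0,0,0,0,0,0,0],
  [0,0,0,0,0,0,0],
  [0,0,0,0,0,0,0],
  [0,0,0,0,0,0,0],
  [0,0,0,0,0,0,0],
  [0,0,0,0,0,0,0],
  [0,0,0,0,0,0,0],
])

```text
clock: 3.32
position: [487.0, -191.5, 38.3]
ee_rot: [0.814, -0.58, 0.0, 0.0]
contact_force: [-2.3, 1.3, 5.3]
gripper_width: 33.1
grasp_force: 61.0
```

Request:
servo_tool([
  [0,0,0.06,0,0,0,0],
  [0,0,0.08,0,0,0,0],
  [0,0,0.08,0,0,0,0],
  [0.005,0.08,0,0,0,-0.0308,0],
  [0.005,0.1,0,0,0,-0.0308,0],
  [0.005,0.1,0,0,0,-0.0308,0],
  [0.005,0.1,0,0,0,-0.0308,0],
  [0.005,0.1,0,0,0,-0.0308,0],
  [0.005,0.1,0,0,0,-0.0308,0],
  [0.0033,0.0733,0,0,0,-0.0304,0],
  [0,0,0,0,0,0,0],
  [0,0,0,0,0,0,0],
  [0,0,0,0,0,0,0],
])

```text
clock: 4.95
position: [496.6, 3.9, 103.4]
ee_rot: [-0.671, 0.741, 0.0, -0.0]
contact_force: [0.3, -0.2, -3.2]
gripper_width: 33.0
grasp_force: 60.5
```

Run:
```python
from h import *
c,C=cloud("wrist");save(c,"w2");s=arm.read_state();print(s["position"],s["ee_rot"],s["grasp_force"],s["contact_force"])
rects(C,s["position"],((88,105),))
hsv=cv2.cvtColor(c,cv2.COLOR_RGB2HSV)
m=np.isfinite(C).all(2)&(C[...,2]>18)&(C[...,2]<27)&(hsv[...,1]<70)&(abs(C[...,0]-510)<35)&(C[...,1]>60)&(C[...,1]<195)
p=C[m]
if len(p)>9:print(len(p),cv2.minAreaRect(p[:,:2].astype(np.float32)))
a,A=cloud("scene"); p=A.reshape(-1,3)
for W in (A,cloud("side")[1]): rects(W,s["position"],((115,135),(85,103)))
```

```text
[496.68749181   3.87766809 103.54635088] [-6.71095422e-01  7.41370910e-01  1.74434314e-04 -2.79154850e-04] 60.5291211605072 [ 0.05338058  0.45034833 -4.27099218]
88 5881 [494.4 -20.1  96.4] ((495.3891906738281, -12.623981475830078), (37.203426361083984, 64.38423919677734), 84.24385833740234)
1231 ((508.9530334472656, 124.90534973144531), (35.99028396606445, 35.948638916015625), 84.75293731689453)
115 495 [498.3  -7.8 129.4] ((496.0258483886719, -2.220355987548828), (42.30857849121094, 57.968875885009766), 65.0252914428711)
85 709 [511.2 -19.1  95.9] ((495.97821044921875, 1.5773582458496094), (74.96624755859375, 66.63883972167969), 84.06741333007812)
115 379 [493.4  13.5 128.4] ((494.52374267578125, 8.103418350219727), (40.6729850769043, 61.005306243896484), 64.33047485351562)
85 538 [479.8  24.3  95.2] ((494.0158996582031, 3.1496505737304688), (74.95083618164062, 65.60320281982422), 83.61468505859375)
```

View pics/w2.png

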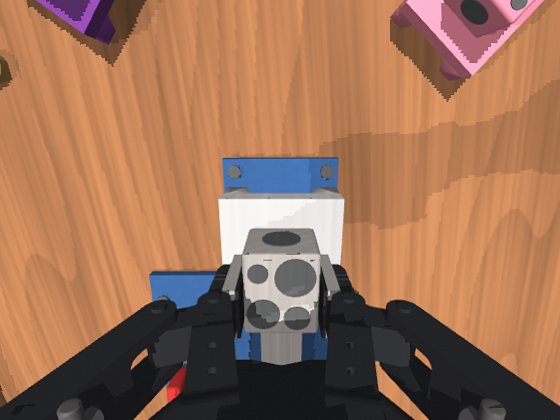

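The wrist view shows the steel carriage held square over the landing at (280,240), in line with the bed, with the rail hidden behind it below. I'll lower it.

Request:
servo_tool([
  [0,0,-0.06,0,0,0,0],
  [0,0,-0.06,0,0,0,0],
  [0,0,-0.04,0,0,0,0],
  [0,0,-0.025,0,0,0,0],
  [0,0,0,0,0,0,0],
  [0,0,0,0,0,0,0],
])

```text
clock: 5.85
position: [497.4, 4.7, 48.8]
ee_rot: [-0.672, 0.741, -0.0, 0.0]
contact_force: [-0.7, -0.8, -3.0]
gripper_width: 32.8
grasp_force: 60.6
```

Request:
servo_tool([
  [0.002,0.02,0,0,0,0,0],
  [0.002,0.02,0,0,0,0,0],
  [0.002,0.02,0,0,0,0,0],
  [0.002,0.02,0,0,0,0,0],
  [0.002,0.02,0,0,0,0,0],
  [0.002,0.02,0,0,0,0,0],
  [0.002,0.02,0,0,0,0,0],
  [0,0,0,0,0,0,0],
])

```text
clock: 6.85
position: [501.3, 47.1, 48.3]
ee_rot: [-0.672, 0.741, -0.0, 0.0]
contact_force: [0.4, -0.5, -2.3]
gripper_width: 33.0
grasp_force: 60.6
```

Request:
servo_tool([
  [0.002,0.02,0,0,0,0,0],
  [0.002,0.02,0,0,0,0,0],
  [0.002,0.02,0,0,0,0,0],
  [0.002,0.02,0,0,0,0,0],
  [0.002,0.02,0,0,0,0,0],
  [0,0,0,0,0,0,0],
])

```text
clock: 7.6
position: [504.3, 77.1, 48.3]
ee_rot: [-0.672, 0.741, -0.0, 0.0]
contact_force: [0.6, 0.4, -3.4]
gripper_width: 33.1
grasp_force: 60.6
```

Request:
servo_tool([
  [0.002,0.02,0,0,0,0,0],
  [0.002,0.02,0,0,0,0,0],
  [0.002,0.02,0,0,0,0,0],
  [0.002,0.02,0,0,0,0,0],
  [0.002,0.02,0,0,0,0,0],
  [0,0,0,0,0,0,0],
])

```text
clock: 8.35
position: [507.3, 107.2, 48.3]
ee_rot: [-0.672, 0.741, -0.0, 0.0]
contact_force: [-0.4, -0.3, -2.8]
gripper_width: 33.1
grasp_force: 60.6
```

Free running. I'll continue to just short of the stop, then push gently.

Request:
servo_tool([
  [0.002,0.02,0,0,0,0,0],
  [0.002,0.02,0,0,0,0,0],
  [0.002,0.02,0,0,0,0,0],
  [0.002,0.02,0,0,0,0,0],
  [0.002,0.02,0,0,0,0,0],
  [0.002,0.02,0,0,0,0,0],
  [0.001,0.01,0,0,0,0,0],
  [0,0,0,0,0,0,0],
])

```text
clock: 9.35
position: [511.1, 145.8, 48.3]
ee_rot: [-0.672, 0.741, 0.0, -0.0]
contact_force: [0.9, 0.5, -4.5]
gripper_width: 33.1
grasp_force: 60.6
```

Request:
servo_tool([
  [0,0,-0.003,0,0,0,0],
  [0,0,-0.002,0,0,0,0],
  [0.0004,0.004,0,0,0,0,0],
  [0.0004,0.004,0,0,0,0,0],
  [0.0004,0.004,0,0,0,0,0],
  [0.0004,0.004,0,0,0,0,0],
  [0.0004,0.004,0,0,0,0,0],
  [0,0,0,0,0,0,0],
])

```text
clock: 10.35
position: [511.7, 151.8, 46.8]
ee_rot: [-0.672, 0.741, -0.0, 0.0]
contact_force: [-0.6, -0.8, -3.0]
gripper_width: 32.7
grasp_force: 60.6
```

Request:
servo_tool([
  [0.0003,0.003,0,0,0,0,0],
  [0.0003,0.003,0,0,0,0,0],
  [0.0003,0.003,0,0,0,0,0],
  [0,0,0,0,0,0,0],
])

```text
clock: 10.85
position: [511.9, 153.6, 46.9]
ee_rot: [-0.672, 0.741, -0.0, -0.001]
contact_force: [1.2, -4.9, -1.8]
gripper_width: 32.9
grasp_force: 60.7
```

Request:
servo_tool([
  [0.0003,0.003,0,0,0,0,0],
  [0.0003,0.003,0,0,0,0,0],
  [0,0,0,0,0,0,0],
])

```text
clock: 11.22
position: [511.8, 153.8, 47.0]
ee_rot: [-0.672, 0.741, -0.001, -0.002]
contact_force: [2.6, -10.8, -0.5]
gripper_width: 32.8
grasp_force: 60.9
```

Contact with the stop came at the expected home position, y about 153.7. Release and rise.

Request:
servo_tool([
  [0,0,0,0,0,0,0.7],
  [0,0,0,0,0,0,0.7],
  [0,0,0,0,0,0,0.7],
  [0,0,0,0,0,0,0.7],
  [0,0,0.06,0,0,0,0.7],
  [0,0,0.1,0,0,0,0.7],
  [0,0,0.15,0,0,0,1],
  [0,0,0.18,0,0,0,1],
  [0.07,-0.1,0.1,0,0,0,1],
  [0.1,-0.1,0,0,0,0,1],
  [0,0,0,0,0,0,1],
  [0,0,0,0,0,0,1],
])

```text
clock: 12.72
position: [562.6, 96.1, 223.2]
ee_rot: [-0.671, 0.741, 0.0, -0.001]
contact_force: [-0.3, 0.2, 0.0]
gripper_width: 85.4
grasp_force: 0.0
```

Run:
```python
from h import *
c,C=cloud("wrist");save(c,"w3");s=arm.read_state();print(s["position"],s["joints"].round(2))
rects(C,(512,153.7),((66,80),(34,46)))
hsv=cv2.cvtColor(c,cv2.COLOR_RGB2HSV)
m=((hsv[...,0]<6)|(hsv[...,0]>174))&(hsv[...,1]>150)&(C[...,2]>58)&(C[...,2]<70)&(np.hypot(C[...,0]-597,C[...,1]-145)<50)
p=C[m];print(len(p),p.mean(0),cv2.minAreaRect(p[:,:2].astype(np.float32)))
```

```text
[562.43491128  96.43998401 223.28957067] [ 0.45  0.3  -0.14 -0.   -1.13 -0.55]
66 1233 [512.8 151.2  73.4] ((512.3160400390625, 153.34852600097656), (40.55451202392578, 34.380462646484375), 84.38861846923828)
34 1818 [521.5 135.4  39.3] ((512.25634765625, 153.32962036132812), (70.47710418701172, 64.56670379638672), 84.5655288696289)
503 [595.67763584 142.90041929  64.34787921] ((596.019775390625, 144.8201446533203), (52.06972122192383, 11.673134803771973), 82.79219818115234)
```

View pics/w3.png

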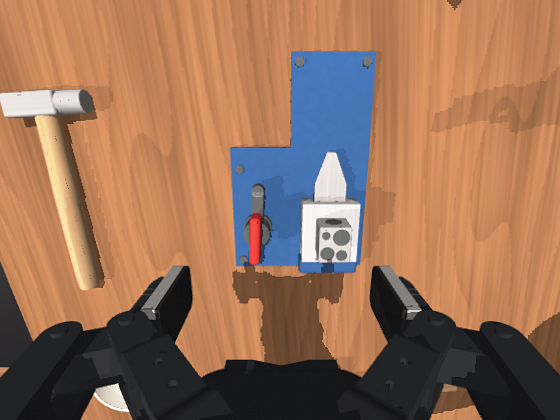

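The wrist view shows the carriage home against the stop at (330,235), and the knob at (255,238) still lying along the rail. Next, the knob.

Request:
servo_tool([
  [0.0375,0.054,-0.13,0,0,0,0.45],
  [0.0375,0.054,-0.13,0,0,0,0.45],
  [0.0375,0.054,-0.12,0,0,0,0.45],
  [0,0,0,0,0,0,0.45],
  [0,0,0,0,0,0,0.45],
])

```text
clock: 13.4
position: [596.9, 145.2, 110.8]
ee_rot: [-0.672, 0.741, -0.0, 0.0]
contact_force: [0.5, -0.7, 0.7]
gripper_width: 38.4
grasp_force: 0.0
```

Run:
```python
from h import *
s=arm.read_state();print(s["position"],s["gripper_width"])
for n in("scene","wrist"):
    c,C=cloud(n)
    if n=="wrist": save(c,"w4")
    hsv=cv2.cvtColor(c,cv2.COLOR_RGB2HSV)
    m=((hsv[...,0]<6)|(hsv[...,0]>174))&(hsv[...,1]>150)&(C[...,2]>58)&(C[...,2]<70)&(np.hypot(C[...,0]-597,C[...,1]-145)<50)
    p=C[m]
    if len(p)>9: print(len(p),p.mean(0),cv2.minAreaRect(p[:,:2].astype(np.float32)))
```

```text
[596.92380878 145.20539036 110.84100204] 38.427173482741885
112 [597.22418384 139.9854184   63.2857211 ] ((596.3800048828125, 142.6759490966797), (50.72807693481445, 12.370072364807129), 81.98968505859375)
1257 [595.93708073 142.96504033  64.44621831] ((596.1214599609375, 144.8475341796875), (52.479434967041016, 11.486029624938965), 81.99296569824219)
```

View pics/w4.png

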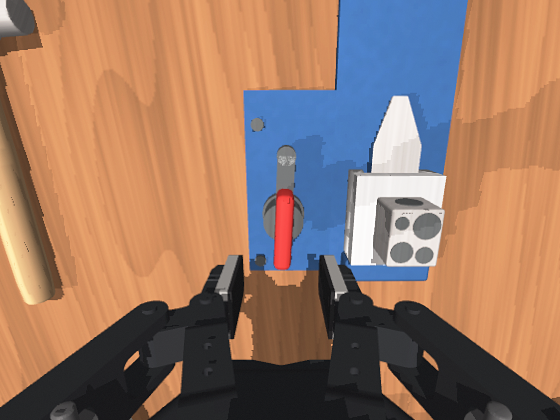

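The view shows the red bar (283,230) centred between the open fingers, and the carriage clear at (400,220). I'll check the linkage's clearance to the block.

Run:
```python
from h import *
c,C=cloud("wrist");s=arm.read_state();T=(C-s["position"])@R.from_quat(s["ee_rot"]).as_matrix()
T=T[280:,300:].reshape(-1,3);T=T[np.isfinite(T).all(1)]
for z in range(-120,0,10):
    p=T[(T[:,2]>z)&(T[:,2]<z+10)]
    if len(p): print(z,p[:,1].min().round(),p[:,1].max().round(),p[:,0].min().round(),p[:,0].max().round())
```

```text
-110 8.0 18.0 19.0 20.0
-100 4.0 64.0 6.0 21.0
-90 4.0 66.0 -7.0 18.0
-80 5.0 61.0 -14.0 17.0
-70 15.0 57.0 -14.0 17.0
-60 18.0 54.0 -13.0 13.0
-50 18.0 49.0 -12.0 14.0
-40 18.0 32.0 -12.0 11.0
-30 18.0 33.0 -12.0 9.0
-20 18.0 19.0 -12.0 3.0
-10 19.0 19.0 -12.0 -2.0
```

Request:
servo_tool([
  [0,0,-0.08,0,0,0,0.45],
  [0,0,-0.08,0,0,0,0.45],
  [0,0,-0.062,0,0,0,0.45],
  [0,0,0,0,0,0,0.45],
  [0,0,0,0,0,0,0],
  [0,0,0,0,0,0,0],
  [0,0,0,0,0,0,0],
  [0,0,0,0,0,0,0],
  [0,0,0,0,0,0,0],
])

```text
clock: 14.68
position: [595.9, 144.8, 45.0]
ee_rot: [-0.671, 0.741, 0.0, -0.0]
contact_force: [-4.8, 1.2, 4.7]
gripper_width: 10.6
grasp_force: 59.7
```

Request:
servo_tool([
  [-0.002,0,0,0,0,-0.03,0],
  [0,0,0,0,0,-0.04,0],
  [0,0,0,0,0,-0.04,0],
  [0,0,0,0,0,-0.04,0],
  [0,0,0,0,0,-0.04,0],
  [0,0,0,0,0,-0.04,0],
  [0,0,0,0,0,-0.04,0],
  [0,0,0,0,0,-0.04,0],
  [0,0,0,0,0,0,0],
])

```text
clock: 15.8
position: [595.9, 144.9, 44.9]
ee_rot: [-0.414, 0.91, 0.0, 0.0]
contact_force: [-4.5, 1.0, 6.4]
gripper_width: 10.4
grasp_force: 59.8
```

Request:
servo_tool([
  [0,0,0,0,0,-0.04,0],
  [0,0,0,0,0,-0.04,0],
  [0,0,0,0,0,-0.04,0],
  [0,0,0,0,0,-0.04,0],
  [0,0,0,0,0,-0.04,0],
  [0,0,0,0,0,-0.04,0],
  [0,0,0,0,0,-0.04,0],
  [0,0,0,0,0,-0.04,0],
  [0,0,0,0,0,0,0],
])

```text
clock: 16.92
position: [596.0, 144.8, 44.9]
ee_rot: [-0.107, 0.994, 0.0, 0.0]
contact_force: [-3.7, -0.7, 5.7]
gripper_width: 10.7
grasp_force: 59.8
```

Run:
```python
from h import *
s=arm.read_state();r=R.from_quat(s["ee_rot"]).as_matrix();y=r[:,1]
print(s["wrist_torque"],s["contact_force"],s["grasp_force"],"turn from rail-square",np.radians(-5.65)-np.arctan2(-y[1],-y[0]),s["joints"].round(2))
```

```text
[ 0.06550711  1.24974151 -0.02125251] [-3.6901321  -0.67341462  5.67577186] 59.835339188575745 turn from rail-square 1.2583780336981898 [ 0.5   0.55 -0.24 -0.   -0.78 -1.86]
```

Request:
servo_tool([
  [0,0,0,0,0,-0.03,0],
  [0,0,0,0,0,-0.03,0],
  [0,0,0,0,0,-0.03,0],
  [0,0,0,0,0,0,0],
])

```text
clock: 17.42
position: [596.0, 144.7, 44.9]
ee_rot: [-0.017, 1.0, -0.0, 0.0]
contact_force: [-3.8, 0.1, 6.3]
gripper_width: 10.3
grasp_force: 59.8
```

Request:
servo_tool([
  [0,0,0,0,0,-0.015,0],
  [0,0,0,0,0,-0.015,0],
  [0,0,0,0,0,0,0],
])

```text
clock: 17.8
position: [596.0, 144.7, 44.9]
ee_rot: [0.01, 1.0, -0.001, 0.0]
contact_force: [-4.2, -0.2, 6.2]
gripper_width: 10.7
grasp_force: 66.8
```

Run:
```python
from h import *
s=arm.read_state();r=R.from_quat(s["ee_rot"]).as_matrix();y=r[:,1]
print(s["wrist_torque"],s["contact_force"],s["grasp_force"],"turn",np.radians(-5.65)-np.arctan2(-y[1],-y[0]))
```

```text
[0.02802877 1.30009225 1.37153604] [-4.1909611  -0.1946145   6.24999915] 66.8141975736944 turn 1.4919825830137732
```

The wrist torque has risen to 1.4 N m at a turn of about 1.49, so the knob is on its end stop. Release and retreat.

Request:
servo_tool([
  [0,0,0,0,0,0,0.4],
  [0,0,0,0,0,0,0.4],
  [0,0,0,0,0,0,0.4],
  [0,0,0.08,0,0,0,0.4],
  [0,0,0.1,0,0,0,0.4],
  [0,0,0.15,0,0,0,0.4],
  [0,0,0.15,0,0,0,0.4],
  [0.15,0,0.1,0,0,0.06,0.4],
  [0,0,0.0,0,0,0.08,0.4],
  [0,0,0,0,0,0,0.4],
])

```text
clock: 19.05
position: [641.3, 144.5, 216.8]
ee_rot: [-0.125, 0.992, 0.0, -0.0]
contact_force: [-0.3, -0.6, -0.6]
gripper_width: 34.0
grasp_force: 0.0
```

Run:
```python
from h import *
s=arm.read_state();print(s["position"],s["contact_force"])
a,A=cloud("scene")
save(cv2.resize(a[110:250,260:460],None,fx=3,fy=3,interpolation=cv2.INTER_CUBIC),"end")
for n in("scene","wrist","side"):
    c,C=cloud(n);print(n)
    hsv=cv2.cvtColor(c,cv2.COLOR_RGB2HSV)
    m=((hsv[...,0]<6)|(hsv[...,0]>174))&(hsv[...,1]>150)&(C[...,2]>58)&(C[...,2]<70)&(np.hypot(C[...,0]-597,C[...,1]-145)<50)
    p=C[m]
    if len(p)>9: print(len(p),p.mean(0),cv2.minAreaRect(p[:,:2].astype(np.float32)))
    rects(C,(512,153.7),((66,80),),r=40)
```

```text
[641.31037208 144.51495343 216.81559038] [-0.30454643 -0.60259855 -0.63889341]
scene
130 [598.80210122 140.42701839  62.49109032] ((597.3497924804688, 141.4309844970703), (51.69426345825195, 14.338156700134277), 8.027569770812988)
66 226 [511.4 144.5  73. ] ((509.815185546875, 150.58360290527344), (42.82459259033203, 34.56147003173828), 81.33546447753906)
wrist
681 [595.14184792 145.13291243  64.42576451] ((596.2009887695312, 145.41334533691406), (53.355709075927734, 12.035676002502441), 1.5836058855056763)
66 2054 [509.9 153.6  73.4] ((509.6261291503906, 153.99522399902344), (40.349151611328125, 34.94152069091797), 84.68701934814453)
side
126 [591.77533874 147.18751764  62.38614851] ((591.7144775390625, 146.1709747314453), (12.318389892578125, 51.263179779052734), 89.84494018554688)
66 307 [505.  156.5  72.2] ((506.7721862792969, 154.4105987548828), (41.60835647583008, 35.16899871826172), 83.303466796875)
```

View pics/end.png

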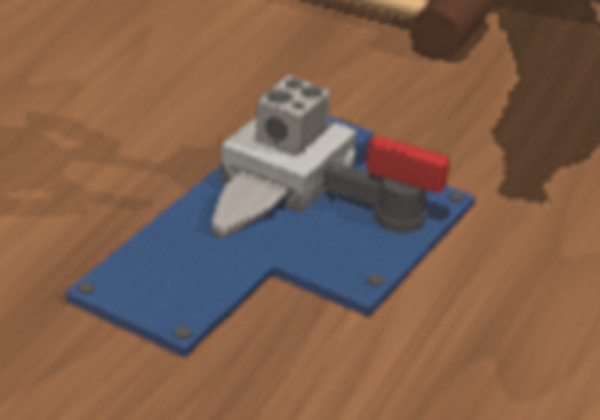

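The final crop shows the carriage home with the cam arm (350,185) against its side, and the red bar (408,165) square across the rail. The measured turn is about 1.445, and the carriage still sits at y 154.

```bash
python3 -c "
from bench import arm
print(arm.job_done())"
```

```text
the job is handed in; nothing more can be done
None
```

The steel doming-block carriage is home against the stop and the red clamp knob is turned clockwise to its end stop. The bench-pin carriage was left alone, and the job was handed in at about 19 s.

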